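Shut the findings chest at the soldering bench

ROBOT

A 6-joint arm with a two-finger parallel gripper is mounted at the origin on the work surface. World frame = base frame: x ahead of the robot, y to its left, z up, the work surface at z = 0. Lengths are in mm, angles in rad, forces in N, time in s.
With the tool pointing down it reaches from about 250 to 800 mm from the base axis. Payload 8.5 kg.
Tool frame: the origin (TCP) lies at the very end of the fingers, on their centre line; the grasp point (between the pads) lies 19 mm behind it (ctrl.hold_point_z is the distance from the TCP to the grasp point, in mm); z points along the fingers, y is the line along which they close (so a half turn about z gives the same grasp; the last joint's range is limited). The gripper opens to 85 mm and grips with 20 to 120 N. Pads are 22 mm wide; open, the fingers measure 114 mm over their backs; the gripper's body (76 mm by 85 mm) begins 54 mm behind the grasp point. The pads swing forward as they close: fully open they stand 13 mm farther back than shut.
Start: joints at [-1.338, 0.238, -0.013, 1.319, 0, 1.571], TCP at [121.107, -510.795, 231.276] pointing down, gripper open.
Joint ranges: [-2.66, 2.66], [-1.03, 1.9], [-1.14, 1.46], [-1.82, 2.27], [-1.45, 1.34], [-3.14, 3.14]. Speed limits (rad/s): [2.22, 2.22, 2.79, 3.14, 3.14, 3.14].

INTERFACE

Orientations are given as a unit quaternion [w, x, y, z].
In Python, from workcell import ctrl gives the robot as it stands. The module is installed in compiled form; this text tells all that it offers.
- The arm moves only by the tool servo_tool, never from a script. Its argument "deltas" is one flat list of numbers, 4 for each row, row after row: the shift along the tool's x, y, z in mm, then the turn about the tool's z in degrees. In form: [dx, dy, dz, twist, dx, dy, dz, twist, ...]. A call has 1 to 5 rows; each row is the pose to reach, as a shift and turn from the pose commanded when the call began, along the tool's axes at that moment; what a row does not reach only later rows make up. A row lasts 1/10 s, in which the tool goes at most 50 mm and 8.59 degrees, less where a joint would pass 70% of its speed; a pose out of reach is approached as far as the arm can. A call with a gripper value outside its range is refused whole. "hand" is the finger opening in mm, from 0 to 85.4, set as the call begins (left out, the last holds). The fingers move at their own pace and stop on an object; the grip force is fixed at half the most. Time passes only in rows, so rows that repeat a pose let the fingers close. It gives the time, the measured TCP pose, the force, the opening and the grip force at its end, in the units of the state.
- ctrl.observe(): the state, without advancing time (a new reading comes with each control period).
- ctrl.read_camera(name): name is "side" or "top" or "wrist"; returns a dict with "frame" (420x560x3 uint8, red, green, blue), "z_map" (420x560 float32, mm along the optical axis (not along the pixel's ray), 0 where there is no reading), "K" (3x3 intrinsics, pixels), "position" and "rotation" of the camera in the world; the wrist camera has in their place "hand_eye" (4x4, takes a point from camera to tool coordinates, whose origin is the TCP and whose axes are the flange's). Camera axes: x right, y down, z forward; pixel columns grow to the right and rows downward; lengths in mm; the calibration is good to about 2 mm. A picture is of the moment at which its call begins: read the wrist's pose just before it.
- ctrl.finish_job(): hands the job in; it is judged then, once.
The state is a dict: "clock": time; "joints": joint angles; "qvel": joint speeds; "joint_torque": joint torques, N m; "position": TCP position; "tcp_rot": TCP orientation; "wrist_force": force on the tool from outside, world axes, zero at the start; "moment": the same for the moment, N m; "width": finger opening in mm; "gripper_force": force on a finger pad.
Only numpy, scipy, OpenCV 4.12 (cv2) and the standard library are available. Lean on these libraries where they do the work, as an engineer would, in place of code of your own. Each camera call takes 0.05 s, during which the arm holds its last target. There are 200 camera calls.

TASK

Tidy the low grey findings chest: with the fingertips, push its two narrow end drawers fully home and then push its raised lid down until it is fully shut, without letting it slam. Leave the wide middle drawer open just as it is, I am still using it. Only push: pinch or lift nothing, pull nothing further open, and leave the other things on the bench where they stand.

Things in the scene. Friction and masses are not known exactly. Their poses are not given: they have to be found in the camera images.
- chest: low grey metal chest fixed to the bench, 180 deep (x) x 300 wide (y) x 68 mm high without its lid: three drawers side by side in front (narrow, wide, narrow), an open tray above. Origin: centre of its underside; x points from the drawer fronts (at x = -90 mm) to the back, y to its left end seen from the robot, z up. The lid's hinge line runs along y at x = +90, z = 68 mm
- drawer_left (a joint): how far the left narrow drawer (front 70 mm wide, centred at chest y = +108 mm, z from 6.5 to 41.5 mm) is pulled out towards -x of the chest, m; 0 = fully home with its front flush, against a stop; slides with about 2 N friction and stays where it is left
- drawer_right (a joint): the same for the right narrow drawer (70 mm wide, centred at chest y = -108 mm)
- drawer_wide (a joint): the same for the wide middle drawer (132 mm wide, centred at y = 0), which is to be left as it is
- left_knob (a point): centre of the flat outer face of the left narrow drawer's round steel knob: 18 mm across, its face 24 mm out from the drawer front, at z = 25.5 mm; at chest x = -114 mm when the drawer is home
- right_knob (a point): the same on the right narrow drawer
- wide_knob (a point): the same on the wide drawer
- lid (a joint): opening angle of the lid, rad; 0 = shut, against a stop; at 1.57 it stands upright. A stiff hinge (about 0.5 N m): it stays at any angle and must be pushed all the way down, about 3 to 6 N at its free edge
- lid_press (a point): point on the lid's outer (upper) face on its centre line, 165 mm from the hinge line and 25 mm from its free edge, which faces the robot when shut; when shut this point is 74 mm above the bench. The lid is a grey plate 190 x 304 mm, 5 mm thick, with a 14 mm down-turned lip at the free edge
- jar: bystander, to be left alone: small closed jar with a white cap, 42 mm across, 50 mm tall, standing in front of the wide drawer; origin at the centre of its underside
- cup: bystander, to be left alone: small open steel cup, 56 mm across the rim, 50 mm tall, beside the chest's left end; origin at the centre of its underside
- weight: bystander, to be left alone: brass cylinder, 44 mm across, 35 mm tall, beside the chest's right end; origin at the centre of its underside
- bowl: bystander, to be left alone: open steel bowl, 130 mm across, 55 mm tall, far to the left; origin at the centre of its underside
- brick: bystander, to be left alone: pale soldering brick 110 x 150 x 40 mm, far to the left; origin at the centre of its underside
- hammer: bystander, to be left alone: hammer lying flat, 240 mm long, far to the right; origin at mid-length
- tripod: bystander, to be left alone: three-legged dark steel stand with a ring on top, 125 mm tall, 148 mm across the feet, far to the right and near the robot; origin at the centre of its underside

How it is judged (in metres and radians):
On the way, in this order (a step that is already met when the one before it is completed fails the run):
1. both narrow drawers are fully home (value of joint each of drawer_left, drawer_right below 0.004 m), for 0.2 s.
2. the lid is shut (value of joint lid below 0.03 rad), for 0.2 s.
At the end, for the whole second after the job is handed in: Both narrow drawers within 4 mm of fully home, the lid within 0.03 rad (6 mm at its edge) of shut, the wide drawer within 8 mm of where it was, every bystander within 30 mm of where it stood (all of step 1 and value of joint lid below 0.03 rad and distance of wide_knob from where it was at the start of the episode below 0.008 m and distance of each of jar, cup, weight, bowl, brick, hammer, tripod from where it was at the start of the episode below 0.03 m); the robot touches nothing.
It fails at once if the wide drawer was moved by more than 8 mm (distance of wide_knob from where it was at the start of the episode above 0.008 m).
It fails at once if a narrow drawer was pulled further out (value of joint any of drawer_left, drawer_right above 0.075 m).
It fails at once if the lid was lifted further open (value of joint lid above 1.3 rad).
It fails at once if the lid was slammed (faster than 3 rad/s) (velocity of joint lid below -3 rad/s).
It fails at once if a bystander was moved by more than 30 mm, lifted or tipped (distance of any of jar, cup, weight, bowl, brick, hammer, tripod from where it was at the start of the episode above 0.03 m or angle between any of jar, cup, weight, bowl, brick, tripod's own z axis and vertical above 0.4 rad).
It also fails if it takes over 58 s, if anything falls off the work surface, if the arm or the gripper's body presses on something with over 40 N, if the wrist force passes 120 N, or if a joint passes its speed limit or range.

## Working session

There is one attempt and no reset: what is moved stays moved. The work goes in short steps, Python scripts to look and compute and a tool call to move; the robot and the scene stay as the last step left them, time stands still between calls to the robot, and variables do not carry over. Pictures are saved under pics/ and viewed, at most 10 in all, crops included, and the job is handed in when it is done.

Besides the shell and the picture viewer there is one more tool, called after "Request:" as name(argument=value, ...) on one line, values as JSON. servo_tool: Moves the arm, as the interface text tells. Its arguments: {"type":"object","properties":{"deltas":{"type":"array"},"hand":{"type":"number"}},"required":["deltas"]}

```bash
mkdir -p pics
cat > h.py <<'E'
import numpy as np, cv2
from workcell import ctrl
def cloud(c):
    z=c["z_map"];K=c["K"];v,u=np.mgrid[:z.shape[0],:z.shape[1]]
    P=np.stack([(u-K[0,2])/K[0,0]*z,(v-K[1,2])/K[1,1]*z,z],-1)
    W=P@np.array(c["rotation"]).T+np.array(c["position"]); W[z==0]=np.nan
    return W
E
python3 - <<'E'
from h import *
s=ctrl.observe();print(s)
for n in("top","side"):
    c=ctrl.read_camera(n);np.save(n+".npy",cloud(c));cv2.imwrite(f"pics/{n}1.png",c["frame"][...,::-1]);print(n,c["position"],np.round(c["rotation"],3).tolist(),c["K"].tolist())
E
```

```text
{'clock': 0.0, 'joints': array([-1.33801419e+00,  2.38802784e-01, -1.42516987e-02,  1.31918571e+00,
       -3.47014460e-05,  1.57078910e+00]), 'qvel': array([ 4.70127141e-05, -4.70499937e-04,  2.06491736e-04,  1.77863484e-04,
        8.95212175e-04, -5.06312234e-04]), 'joint_torque': array([ 1.00629975e-03, -5.38775897e+01,  3.46439052e+01,  1.83723163e-02,
        7.67570191e-05, -4.40028941e-06]), 'position': array([ 121.00553473, -510.44586992,  230.66706887]), 'tcp_rot': array([-7.15031575e-04,  9.93233523e-01,  1.16132028e-01, -1.01067422e-04]), 'wrist_force': array([0.00181392, 0.30897848, 1.16616865]), 'moment': array([ 0.00511484,  0.01248699, -0.01621991]), 'gripper_force': 0.0, 'width': 85.08106366358199}Traceback (most recent call last):
  File "<stdin>", line 4, in <module>
  File "h.py", line 6, in cloud
    W=P@np.array(c["rotation"]).T+np.array(c["position"]); W[z==0]=np.nan
      ~^~~~~~~~~~~~~~~~~~~~~~~~~~
ValueError: matmul: Input operand 1 has a mismatch in its core dimension 0, with gufunc signature (n?,k),(k,m?)->(n?,m?) (size 4 is different from 3)
```

Camera rotation is a quaternion too.

```bash
cat > h.py <<'E'
import numpy as np, cv2
from workcell import ctrl
from scipy.spatial.transform import Rotation as R
def rot(q): return R.from_quat(q,scalar_first=True).as_matrix()
def cloud(c):
    z=c["z_map"];K=c["K"];v,u=np.mgrid[:z.shape[0],:z.shape[1]]
    P=np.stack([(u-K[0,2])/K[0,0]*z,(v-K[1,2])/K[1,1]*z,z],-1)
    W=P@rot(c["rotation"]).T+np.array(c["position"]); W[z==0]=np.nan
    return W
E
python3 - <<'E'
from h import *
for n in("top","side"):
    c=ctrl.read_camera(n);np.save(n+".npy",cloud(c));cv2.imwrite(f"pics/{n}1.png",c["frame"][...,::-1]);print(n,c["position"],np.round(rot(c["rotation"]),3).tolist(),c["K"].tolist())
E
```

```text
top [ 275.26917853   -9.37874185 1791.53757698] [[0.02, -0.986, 0.163], [-1.0, -0.019, 0.006], [-0.003, -0.163, -0.987]] [[481.2241687729484, 0.0, 279.6037422721713], [0.0, 481.2241687729484, 199.5093339082744], [0.0, 0.0, 1.0]]
side [ 366.07528438  881.40886891 1177.64658223] [[-0.985, -0.124, 0.118], [-0.17, 0.764, -0.623], [-0.013, -0.634, -0.773]] [[450.0550681710022, 0.0, 283.9004394300563], [0.0, 450.0550681710022, 213.02220241257956], [0.0, 0.0, 1.0]]
```

View pics/top1.png

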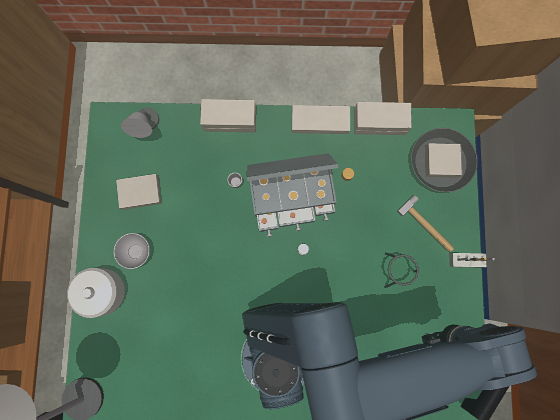

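View pics/side1.png

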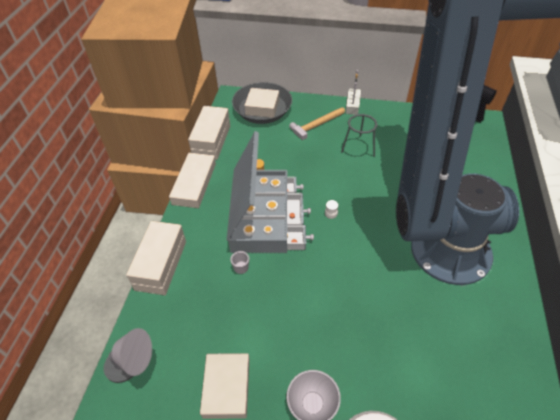

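Top: chest centred near (293,192), drawers facing down; knobs near (269,232), (298,226), (326,215); jar at (303,249), cup (235,180), weight (348,173). I'll enlarge crops and fit the chest pose.

Run:
```python
from h import *
a=cv2.imread("pics/top1.png")[140:260,220:370]; cv2.imwrite("pics/topc.png",cv2.resize(a,None,fx=5,fy=5,interpolation=cv2.INTER_CUBIC))
W=np.load("top.npy")
print(np.round(W[200:245:3,293][:,[0,1,2]]).tolist())
def p(v,u): return np.round(W[v,u],1).tolist()
for n,(u,v) in dict(jar=(303,249),cup=(235,180),weight=(348,173),tripod=(400,268)).items(): print(n,p(v,u))
S=W[145:240,240:345]
# rim points
m=(S[...,2]>62)&(S[...,2]<74); Q=S[m][:,:2]; print(len(Q)); print(cv2.minAreaRect(Q.astype(np.float32)))
# drawers : z between 20 and 45 in front
m=(S[...,2]>25)&(S[...,2]<50); print(m.sum())
hi=S[S[...,2]>80]; c=hi.mean(0); u,s,vt=np.linalg.svd(hi-c,full_matrices=False); print("lid",c,s/len(hi)**.5,vt.round(3).tolist(),hi.min(0),hi.max(0))
np.set_printoptions(linewidth=250)
print(np.round(S[60:95:2,10:105:4,2]).astype(int))
```

```text
[[561.0, -48.0, 59.0], [553.0, -49.0, 42.0], [541.0, -49.0, 45.0], [529.0, -49.0, 53.0], [524.0, -50.0, 8.0], [512.0, -50.0, 16.0], [501.0, -50.0, 13.0], [490.0, -50.0, 12.0], [477.0, -50.0, 30.0], [469.0, -51.0, 0.0], [458.0, -51.0, -1.0], [447.0, -51.0, -3.0], [435.0, -51.0, 7.0], [425.0, -52.0, -7.0], [413.0, -52.0, 1.0]]
jar [384.2, -86.9, 54.7]
cup [643.8, 172.0, 0.4]
weight [670.5, -251.8, 39.1]
tripod [324.9, -448.1, -2.8]
305
((622.4951782226562, -40.62324523925781), (187.9436798095703, 299.78448486328125), 9.338547706604004)
2246
lid [656.08332376 -34.21865544 184.77689573] [87.4423028  58.1223892   3.32754554] [[-0.165, 0.986, -0.004], [-0.464, -0.074, 0.883], [0.87, 0.148, 0.47]] [ 595.92103471 -188.39713055   80.53387165] [730.27073164 121.2613398  250.55658601]
[[                  -7                   68                   48                   46                   40                   49                   41                   42                   45                   47                   49
                    45                   51                   42                  
[... 8244 characters left out ...]
                  5                   -6                    3                    2
                     3                    4]
 [                  -4                  -11                   -6                   -2                    4                    3                   -3                    5                    3                   -2                   -8
                     1                   -1                    4                   -5                   -3                   -2                    2                   -7                    5                   -9                   -2
                    -3                   -4]]<stdin>:14: RuntimeWarning: invalid value encountered in cast
```

View pics/topc.png

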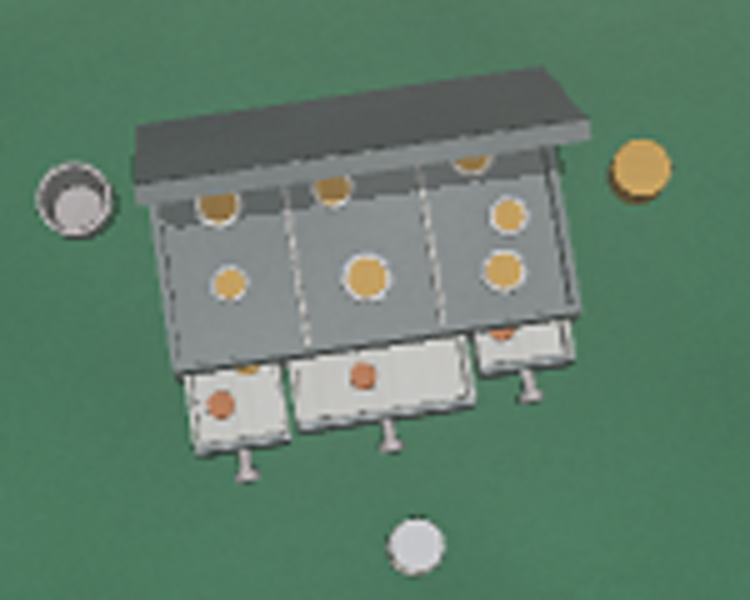

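Top crop: front rim corners at crop (180,373) and (580,313); knob faces at (247,479), (393,450), (532,400); lid free edge upper-front from (135,190) to (590,130).

```bash
cat >> h.py <<'E'
def hit(c,u,v,z):
    d=rot(c["rotation"])@np.array([(u-c["K"][0,2])/c["K"][0,0],(v-c["K"][1,2])/c["K"][1,1],1]); p=np.array(c["position"])
    return p+d*(z-p[2])/d[2]
E
python3 - <<'E'
from h import *
c=ctrl.read_camera("top")
f=lambda a,b,z: hit(c,220+a/5-.4,140+b/5-.4,z)
L,Rr=f(180,373,68),f(580,313,68); d=(L-Rr); print(L,Rr,np.linalg.norm(d))
y=d/np.linalg.norm(d); x=np.array([y[1],-y[0],0]); o=(L+Rr)/2+90*x; o[2]=0
print("yaw",np.degrees(np.arctan2(x[1],x[0])),"o",o)
np.savez("chest.npz",o=o,x=x,y=y)
def ch(p): return np.round([(p-o)@x,(p-o)@y,p[2]],1)
for n,a,b,z in(("lk",247,479,25.5),("wk",393,450,25.5),("rk",532,400,25.5),("jar",416,546,50),("cup",76,200,50),("wt",641,168,35)):
    p=f(a,b,z);print(n,p.round(1),ch(p))
W=np.load("top.npy")[145:240,240:345].reshape(-1,3); W=W[W[:,2]>75]
q=np.stack([(W-o)@x,W[:,2]],1); print("lid xz",q.min(0),q.max(0)); i=np.argsort(q[:,1])
for k in np.array_split(i,8): print(np.median(q[k],0).round(1))
Ws=np.load("side.npy").reshape(-1,3); loc=np.stack([(Ws-o)@x,(Ws-o)@y,Ws[:,2]],1)
l=loc[(abs(loc[:,0])<120)&(abs(loc[:,1])<145)&(loc[:,2]>85)&(loc[:,2]<270)];i=np.argsort(l[:,2])
for k in np.array_split(i,8): print("s",np.median(l[k],0).round(1))
t=ctrl.observe()["position"];print("tcp chest",ch(t))
E
```

```text
[505.28481204  86.35770095  68.        ] [ 554.76428774 -202.48131286   68.        ] 293.046403172439
yaw 9.720682771430504 o [618.73238237 -42.86573883   0.        ]
lk [433.4  37.3  25.5] [-169.2  110.3   25.5]
wk [456.8 -69.7  25.5] [-164.1    0.9   25.5]
rk [ 495.9 -171.8   25.5] [-142.9 -106.4   25.5]
jar [385.2 -86.4  50. ] [-237.6   -3.4   50. ]
cup [635.1 167.8  50. ] [ 51.7 204.9  50. ]
wt [ 670.6 -251.6   35. ] [  15.9 -214.5   35. ]
lid xz [-88.03891615  75.28487566] [ 94.78525261 250.55658601]
[86.2 89.5]
[ 71.3 121.1]
[ 56.7 151.5]
[ 42.5 180.3]
[ 29.9 206.8]
[ 17.  230.3]
[  7.3 236.7]
[  8.8 240.7]
s [85.6  8.9 99.9]
s [ 72.4  14.2 126.5]
s [ 59.8  15.3 152.2]
s [ 48.  13. 176.]
s [ 36.5  10.9 199.2]
s [ 25.4  17.8 222.3]
s [  9.1   2.9 235.6]
s [ 13.7  26.2 239.1]
tcp chest [-569.5 -377.   230.9]
```

Request:
servo_tool(deltas=[0, 0, 0, 3.6, 0, 0, 0, 3.6, 0, 0, 0, 3.6], hand=0)

```text
clock: 0.5
position: [121.1, -510.7, 231.2]
tcp_rot: [-0.0, 0.996, 0.086, -0.0]
wrist_force: [-0.1, -0.0, -0.4]
width: 44.0
gripper_force: 0.0
```

```bash
cat >> h.py <<'E'
def st():
    D=np.load("chest.npz");s=ctrl.observe();p=np.array(s["position"]);o,x,y=D["o"],D["x"],D["y"]
    T=rot(s["tcp_rot"]);F=np.array(s["wrist_force"])
    print("t",round(s["clock"],2),"tcp chest",np.round([(p-o)@x,(p-o)@y,p[2]],1),"yaw",np.degrees(np.arctan2(T[1,0],T[0,0])).round(2),"F",np.round([F@x,F@y,F[2]],1),"w",round(s["width"],1))
E
python3 -c "from h import *;st()"
```

```text
t 0.5 tcp chest [-569.5 -377.1  231.2] yaw 9.83 F [-0.1  0.  -0.4] w 44.0
```

Request:
servo_tool(deltas=[37, -27, 0, 0, 75, -54, 0, 0, 112, -81, 0, 0, 150, -108, 0, 0, 187, -135, 0, 0])

```text
clock: 1.0
position: [283.5, -344.7, 231.4]
tcp_rot: [0.0, 0.996, 0.085, 0.0]
wrist_force: [0.9, -1.3, 0.6]
width: 0.2
gripper_force: 0.0
```

Request:
servo_tool(deltas=[37, -27, 20, 0, 75, -54, 40, 0, 112, -81, 60, 0, 150, -108, 80, 0, 187, -135, 100, 0])

```text
clock: 1.5
position: [444.4, -180.8, 131.4]
tcp_rot: [0.0, 0.996, 0.086, 0.0]
wrist_force: [0.5, -1.0, 0.4]
width: -0.0
gripper_force: 0.0
```

```bash
python3 -c "from h import *;st()"
```

```text
t 1.5 tcp chest [-195.1 -106.5  131.4] yaw 9.83 F [ 0.3 -1.1  0.4] w -0.0
```

Request:
servo_tool(deltas=[0, 0, 40, 0, 0, 0, 80, 0, 0, 0, 105, 0, 0, 0, 117, 0, 15, 0, 117, 0])

```text
clock: 2.0
position: [455.5, -179.0, 13.1]
tcp_rot: [-0.001, 0.996, 0.085, -0.002]
wrist_force: [0.4, -0.5, 0.4]
width: -0.5
gripper_force: 0.0
```

Request:
servo_tool(deltas=[8, 0, 0, 0, 16, 0, 0, 0, 24, 0, 0, 0, 32, 0, 0, 0, 40, 0, 0, 0])

```text
clock: 2.5
position: [497.8, -173.0, 15.2]
tcp_rot: [0.0, 0.996, 0.085, -0.0]
wrist_force: [-2.7, -1.1, 1.9]
width: -0.3
gripper_force: 1.2
```

Run:
```python
from h import *
st();c=ctrl.read_camera("side");a=c["frame"][150:280,215:345,::-1];cv2.imwrite("pics/s2.png",cv2.resize(a,None,fx=4.5,fy=4.5,interpolation=cv2.INTER_CUBIC))
```

```text
t 2.5 tcp chest [-141.2 -107.9   15.2] yaw 9.74 F [-2.9 -0.6  1.9] w -0.3
```

View pics/s2.png

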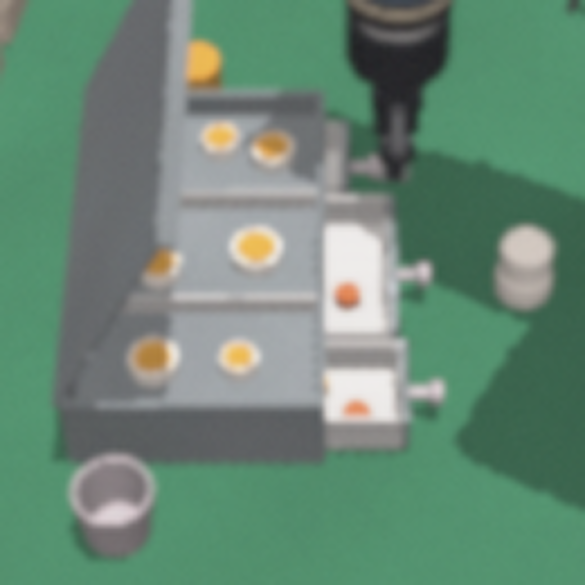

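The fingertips (crop 398,165) press on the right knob, and the drawer is sliding at about 3 N. I'll keep pushing in small steps.

Request:
servo_tool(deltas=[4, 0, 0, 0, 8, 0, 0, 0, 11, 0, 0, 0, 14, 0, 0, 0, 14, 0, 0, 0])

```text
clock: 3.05
position: [511.7, -170.5, 14.8]
tcp_rot: [-0.0, 0.996, 0.085, 0.0]
wrist_force: [0.4, -0.6, 0.3]
width: 0.0
gripper_force: 0.0
```

```bash
python3 -c "from h import *;st()"
```

```text
t 3.05 tcp chest [-127.1 -107.8   14.8] yaw 9.75 F [ 0.3 -0.6  0.3] w 0.0
```

Request:
servo_tool(deltas=[2, 0, 0, 0, 4, 0, 0, 0, 6, 0, 0, 0])

```text
clock: 3.35
position: [515.7, -169.8, 14.7]
tcp_rot: [0.0, 0.996, 0.085, -0.001]
wrist_force: [-12.6, -3.3, 8.6]
width: -0.1
gripper_force: 6.6
```

Request:
servo_tool(deltas=[2, 0, 0, 0, 4, 0, 0, 0])

```text
clock: 3.55
position: [515.8, -169.7, 14.6]
tcp_rot: [0.001, 0.996, 0.084, -0.005]
wrist_force: [-26.3, -8.4, 22.5]
width: -0.0
gripper_force: 14.4
```

```bash
python3 -c "from h import *;st()"
```

```text
t 3.55 tcp chest [-122.9 -107.6   14.6] yaw 9.65 F [-27.3  -3.8  22.5] w -0.0
```

Hard stop at x = -122.9 (force rises to 27 N), so the right drawer is home. Next I retreat, rise over the jar and cross to the left drawer.

Request:
servo_tool(deltas=[-20, 0, 0, 0, -60, 0, 0, 0, -95, 0, -30, 0, -95, 0, -75, 0, -95, -30, -90, 0])

```text
clock: 4.05
position: [424.5, -157.9, 108.5]
tcp_rot: [0.002, 0.997, 0.083, 0.003]
wrist_force: [1.2, 0.0, -0.0]
width: 0.2
gripper_force: 0.0
```

Request:
servo_tool(deltas=[0, -45, 0, 0, 0, -90, 0, 0, 0, -135, 0, 0, 0, -175, 0, 0, 0, -187, 0, 0])

```text
clock: 4.55
position: [390.2, 31.7, 105.2]
tcp_rot: [-0.001, 0.996, 0.086, 0.001]
wrist_force: [0.7, -0.7, 0.1]
width: -0.0
gripper_force: 0.0
```

```bash
python3 -c "from h import *;st()"
```

```text
t 4.55 tcp chest [-212.6  112.1  105.2] yaw 9.9 F [ 0.6 -0.8  0.1] w -0.0
```

Request:
servo_tool(deltas=[0, 3, 35, 0, 0, 3, 65, 0, 0, 3, 85, 0, 0, 3, 91, 0, 12, 3, 91, 0])

```text
clock: 5.05
position: [401.7, 27.9, 13.5]
tcp_rot: [-0.0, 0.996, 0.085, -0.001]
wrist_force: [0.4, -0.3, 0.6]
width: 0.0
gripper_force: 0.0
```

Request:
servo_tool(deltas=[10, 0, 0, 0, 20, 0, 0, 0, 28, 0, 0, 0, 36, 0, 0, 0, 44, 0, 0, 0])

```text
clock: 5.55
position: [446.9, 35.4, 14.0]
tcp_rot: [-0.0, 0.996, 0.085, -0.0]
wrist_force: [-3.0, -0.5, 1.3]
width: 0.2
gripper_force: 1.2
```

```bash
python3 -c "from h import *;st()"
```

```text
t 5.55 tcp chest [-156.2  106.2   14. ] yaw 9.73 F [-3.  -0.   1.3] w 0.2
```

Request:
servo_tool(deltas=[8, 0, 0, 0, 15, 0, 0, 0, 22, 0, 0, 0, 26, 0, 0, 0, 30, 0, 0, 0])

```text
clock: 6.05
position: [476.2, 40.4, 13.8]
tcp_rot: [-0.0, 0.996, 0.085, -0.0]
wrist_force: [-2.7, -0.9, 1.4]
width: 0.4
gripper_force: 1.1
```

Request:
servo_tool(deltas=[2, 0, 0, 0, 4, 0, 0, 0, 6, 0, 0, 0])

```text
clock: 6.35
position: [480.0, 41.1, 13.6]
tcp_rot: [0.0, 0.996, 0.085, -0.002]
wrist_force: [-13.0, -2.9, 8.6]
width: -0.0
gripper_force: 6.2
```

```bash
python3 -c "from h import *;st()"
```

```text
t 6.35 tcp chest [-122.6  106.2   13.6] yaw 9.73 F [-13.3  -0.7   8.6] w -0.0
```

Request:
servo_tool(deltas=[3, 0, 0, 0, 3, 0, 0, 0, -20, 0, 0, 0, -60, 0, 0, 0, -75, 0, -40, 0])

```text
clock: 6.85
position: [399.8, 28.1, 50.0]
tcp_rot: [-0.0, 0.996, 0.085, -0.006]
wrist_force: [0.3, 0.6, 0.3]
width: 0.2
gripper_force: 0.0
```

Request:
servo_tool(deltas=[0, 0, -48, 0, 0, 0, -96, 0, 0, 0, -144, 0, 0, 0, -192, 0, 0, 0, -240, 0])

```text
clock: 7.35
position: [407.9, 28.8, 296.4]
tcp_rot: [-0.0, 0.996, 0.085, 0.001]
wrist_force: [1.3, 0.6, -0.4]
width: -0.0
gripper_force: 0.0
```

Run:
```python
from h import *
st();c=ctrl.read_camera("side");a=c["frame"][130:290,205:365,::-1];cv2.imwrite("pics/s3.png",cv2.resize(a,None,fx=3.7,fy=3.7,interpolation=cv2.INTER_CUBIC))
```

```text
t 7.35 tcp chest [-195.7  106.3  296.4] yaw 9.74 F [ 1.4  0.4 -0.4] w -0.0
```

View pics/s3.png

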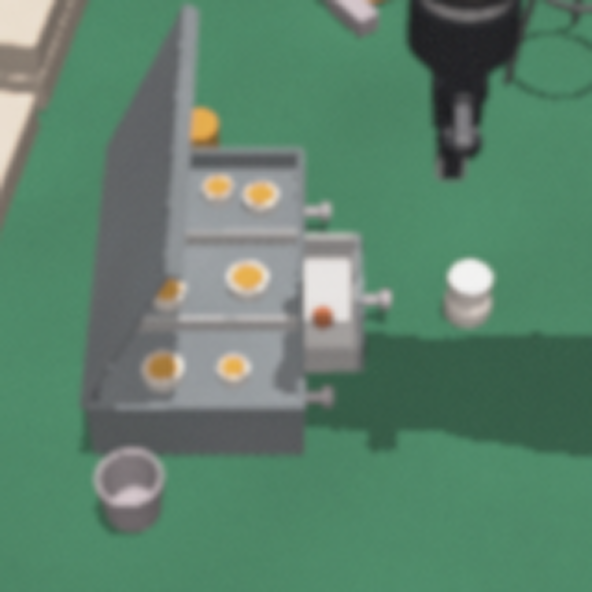

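Both narrow drawers are flush (knobs at crop (318,210) and (318,396)); the wide drawer is still open and the lid raised. Next I go over the lid and down behind its outer face.

Request:
servo_tool(deltas=[30, 22, -20, 0, 70, 44, -20, 0, 110, 66, -20, 0, 150, 88, -20, 0, 190, 106, -20, 0])

```text
clock: 7.9
position: [615.2, -44.6, 313.9]
tcp_rot: [-0.0, 0.996, 0.085, 0.001]
wrist_force: [0.7, 0.3, 1.3]
width: -0.1
gripper_force: 0.0
```

Request:
servo_tool(deltas=[43, 0, 0, 0, 86, 0, 0, 0, 90, 0, 0, 0])

```text
clock: 8.2
position: [706.1, -27.6, 309.4]
tcp_rot: [-0.0, 0.996, 0.085, -0.001]
wrist_force: [-0.9, 0.4, -1.4]
width: 0.1
gripper_force: 0.0
```

```bash
python3 -c "from h import *;st()"
```

```text
t 8.2 tcp chest [8.870e+01 3.000e-01 3.094e+02] yaw 9.77 F [-0.8  0.5 -1.4] w 0.1
```

Request:
servo_tool(deltas=[-5, 0, 30, 0, -10, 0, 60, 0, -13, 0, 90, 0, -13, 0, 100, 0, -13, 0, 100, 0])

```text
clock: 8.7
position: [688.2, -30.5, 213.1]
tcp_rot: [-0.0, 0.996, 0.085, -0.001]
wrist_force: [0.4, -0.0, 0.5]
width: -0.0
gripper_force: 0.0
```

```bash
python3 -c "from h import *;st()"
```

```text
t 8.7 tcp chest [ 70.5   0.5 213.1] yaw 9.74 F [ 0.4 -0.1  0.5] w -0.0
```

Request:
servo_tool(deltas=[-12, 0, 1, 0, -24, 0, 3, 0, -36, 0, 4, 0, -49, 0, 11, 0, -62, 0, 20, 0])

```text
clock: 9.2
position: [629.5, -41.1, 197.0]
tcp_rot: [0.0, 0.996, 0.085, 0.003]
wrist_force: [0.6, 0.4, 3.1]
width: 0.0
gripper_force: 1.2
```

```bash
python3 -c "from h import *;st()"
```

```text
t 9.2 tcp chest [ 1.09e+01 -1.00e-01  1.97e+02] yaw 9.75 F [0.6 0.3 3.1] w 0.0
```

Request:
servo_tool(deltas=[-12, 0, 10, 0, -23, 0, 21, 0, -33, 0, 33, 0, -42, 0, 46, 0, -49, 0, 59, 0])

```text
clock: 9.7
position: [581.0, -49.5, 137.2]
tcp_rot: [0.0, 0.996, 0.085, 0.002]
wrist_force: [-0.2, 0.4, 1.1]
width: -0.2
gripper_force: 0.9
```

```bash
python3 -c "from h import *;st()"
```

```text
t 9.7 tcp chest [-38.4  -0.2 137.2] yaw 9.74 F [-0.1  0.5  1.1] w -0.2
```

Next come θ = 0.3, 0.2, 0.1 and 0.03, slowing near shut.

Request:
servo_tool(deltas=[-6, 0, 14, 0, -10, 0, 28, 0, -13, 0, 41, 0, -14, 0, 49, 0, -14, 0, 53, 0])

```text
clock: 10.2
position: [566.6, -51.9, 82.7]
tcp_rot: [0.0, 0.996, 0.085, 0.001]
wrist_force: [-1.4, -1.4, 1.0]
width: 0.1
gripper_force: 0.7
```

```bash
python3 -c "from h import *;st()"
```

```text
t 10.2 tcp chest [-52.9  -0.1  82.7] yaw 9.73 F [-1.7 -1.2  1. ] w 0.1
```

Request:
servo_tool(deltas=[0, 0, 3, 0, 0, 0, 6, 0, 0, 0, 8, 0, 0, 0, 9, 0])

```text
clock: 10.6
position: [566.4, -51.8, 73.9]
tcp_rot: [0.0, 0.996, 0.085, 0.001]
wrist_force: [-5.5, -1.1, 19.2]
width: 0.1
gripper_force: 9.6
```

```bash
python3 -c "from h import *;st()"
```

```text
t 10.6 tcp chest [-53.1   0.1  73.9] yaw 9.74 F [-5.6 -0.2 19.2] w 0.1
```

At z = 73.9 mm the upward force is 19 N, so the lid is on its stop. I'll hold briefly, lift off and check.

Request:
servo_tool(deltas=[0, 0, 1, 0, 0, 0, 1, 0, 0, 0, 1, 0])

```text
clock: 10.9
position: [566.4, -51.8, 73.9]
tcp_rot: [0.0, 0.996, 0.085, 0.001]
wrist_force: [-6.0, -0.1, 19.2]
width: 0.2
gripper_force: 9.5
```

Request:
servo_tool(deltas=[0, 0, -10, 0, 0, 0, -40, 0, 0, 0, -80, 0, 0, 0, -120, 0, 0, 0, -160, 0])

```text
clock: 11.4
position: [565.7, -51.6, 233.8]
tcp_rot: [-0.0, 0.996, 0.085, 0.0]
wrist_force: [0.6, 0.0, 1.0]
width: 0.1
gripper_force: 0.0
```

Request:
servo_tool(deltas=[-40, 0, 0, 0, -85, 0, 0, 0, -130, 0, 0, 0, -175, 0, 0, 0, -180, 0, 0, 0])

```text
clock: 11.9
position: [384.0, -82.2, 232.4]
tcp_rot: [-0.0, 0.996, 0.084, -0.001]
wrist_force: [0.1, -0.2, -0.3]
width: 0.2
gripper_force: 0.0
```

Run:
```python
from h import *
st();c=ctrl.read_camera("side");a=c["frame"][130:290,205:365,::-1];cv2.imwrite("pics/s4.png",cv2.resize(a,None,fx=3.7,fy=3.7,interpolation=cv2.INTER_CUBIC))
W=cloud(c).reshape(-1,3);D=np.load("chest.npz");l=np.stack([(W-D["o"])@D["x"],(W-D["o"])@D["y"],W[:,2]],1)
for a,b in((-80,-40),(-40,0),(0,40),(40,80)):
    k=l[(l[:,0]>a)&(l[:,0]<b)&(abs(l[:,1])<130)];print(a,np.median(k[:,2]).round(1))
```

```text
t 11.9 tcp chest [-238.     0.9  232.4] yaw 9.68 F [ 0.1 -0.3 -0.3] w 0.2
-80 73.1
-40 73.0
0 73.0
40 73.0
```

View pics/s4.png

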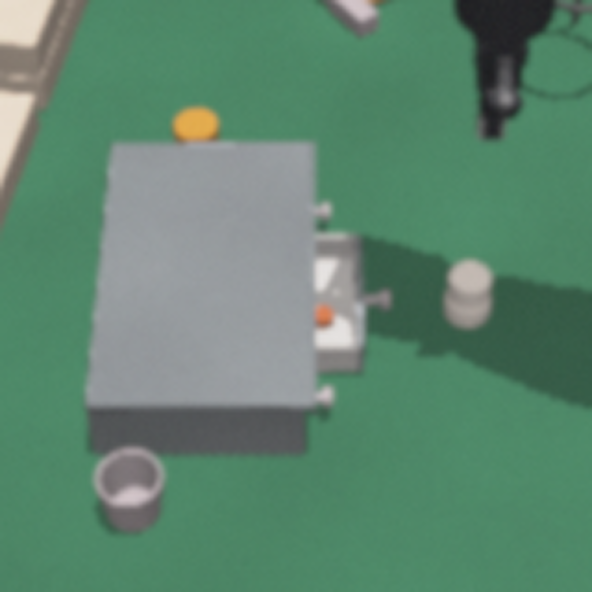

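The lid lies flat (73 mm all over), both narrow knobs are in, and the wide drawer (knob at crop (382,299)), jar, cup and weight haven't moved.

```bash
python3 -c "from h import *;print(ctrl.finish_job())"
```

```text
the job is handed in; nothing more can be done
None
```

The job is handed in: both narrow drawers are pushed home and the lid is shut without slamming; the final picture shows the wide drawer, jar, cup and weight unmoved, and the arm kept clear of the other bystanders.

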